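Unscrew the grinding jar's cap

TASK

Unscrew the ribbed white cap of the grinding jar that is clamped in the square bench holder (turn it anticlockwise, regrasping as often as needed), lift it off and put it down in the shallow metal tray, right way up and flat on the tray's floor. Do not knock over or push away the two glass vials that stand between.

Things in the scene. Friction and masses are not known exactly. Their poses are not given: they have to be found in the camera images.
- cap: Round white screw cap with a finely ribbed side, 64 mm in diameter, 46 mm tall, 0.15 to 0.27 kg, hollow below. Origin: centre of its lower rim; z up along its axis (top face at z = 46 mm). It starts screwed fully down, its rim on the jar's shoulder, but not tight: it turns easily, stays where it is left, and may be gripped across its sides at any yaw, best over the upper 30 mm.
- jar: Steel grinding jar clamped in a square grey holder (120 x 120 x 30 mm) that is fixed to the bench; it does not move. Origin: centre of the holder's underside, on the bench; z up along the jar's axis. The jar is 76 mm in diameter up to its shoulder, 78 mm above the bench; above that stands the threaded neck, 55 mm in diameter over the thread, 28 mm tall.
- neck (a point): Centre of the threaded neck at shoulder height, 78 mm above the bench; z up. Right-hand thread: the cap, turned anticlockwise seen from above, climbs 21 mm a turn and comes free after about 240 degrees (0.6 to 0.75 turn), about 13 mm higher. Slack 1 mm up or down, 1.5 mm sideways. Turned farther it only rises and drops back by up to 7 mm, free to be lifted.
- tray: Shallow bare-metal tray, 180 x 150 mm (along its x and y) and 12 mm high over the rim, walls and floor 4 mm thick, fixed to the bench and empty. Origin: centre of its underside, on the bench; its inner floor is 4 mm above the origin.
- vial_a: Amber glass vial with a black cap, 30 mm in diameter, 75 mm tall, standing loose between jar and tray, the one nearer the robot. Origin: centre of its underside.
- vial_b: Second such vial, the one farther from the robot. Origin: centre of its underside.
Mind the look-alikes: they are no part of the job. What is shaped like the cap but blue is not meant. Of the things that look like the tray, the larger one is meant.

How it is judged:
By the outcome, as a careful person would: the job done as asked, in the order asked, and still so for the second after the job is handed in, with the robot touching nothing.
It also fails if it takes over 67 s, if anything falls off the work surface, if the arm or the gripper's body presses on something with over 40 N, if the wrist force passes 120 N, or if a joint passes its speed limit or range.

ROBOT

A 6-joint arm with a two-finger parallel gripper is mounted at the origin on the work surface. World frame = base frame: x ahead of the robot, y to its left, z up, the work surface at z = 0. Lengths are in m, angles in rad, forces in N, time in s.
With the tool pointing down it reaches from about 0.35 to 0.925 m from the base axis. Payload 6.4 kg.
Tool frame: the origin (TCP) lies midway between the tips of the shut fingers; the grasp point (between the pads) lies 19 mm behind it (ctrl.grasp_offset is the distance from the TCP to the grasp point, in m); z points along the fingers, y is the line along which they close (so a half turn about z gives the same grasp; the last joint's range is limited). The gripper opens to 85 mm and grips with 20 to 120 N. Pads are 22 mm wide; open, the fingers measure 114 mm over their backs; the gripper's body (76 mm by 85 mm) begins 54 mm behind the grasp point. The pads swing forward as they close: fully open they stand 13 mm farther back than shut.
Start: joints at [0.995, 0.245, 1.558, -0, 1.339, -0.174], TCP at [0.254, 0.598, 0.231] pointing down, gripper open.
Joint ranges: [-3.13, 3.13], [-1.02, 2.26], [0.13, 2.54], [-0.95, 4.09], [0.21, 2.88], [-2.74, 2.74]. Speed limits (rad/s): [2.57, 2.57, 3.14, 3.14, 3.14, 3.14].

INTERFACE

Orientations are given as [roll, pitch, yaw] about the fixed x, y, z axes, in that order (R = Rz(yaw) Ry(pitch) Rx(roll)).
In Python, from station import ctrl gives the robot as it stands. The module is installed in compiled form; this text tells all that it offers.
- The arm moves only by the shell command python3 -m inch 'ROWS' [OPENING]. ROWS is a JSON object of lists of equal length, an entry for each row: "delta_pos": the shift along the tool's x, y, z each as a share of 0.2 m, from -1 to 1, a list of three; "spin": the turn about the tool's z as a share of 180 degrees, from -1 to 1. In form: {"delta_pos": [[tx, ty, tz], ...], "spin": [spin, ...]}. A call has 1 to 12 rows; each row is the pose to reach, as a shift and turn from the pose commanded when the call began, along the tool's axes at that moment, turning the shorter way round; what a row does not reach only later rows make up. A row lasts 1/8 s, in which the tool goes at most 62.5 mm and 10.7 degrees, less where a joint would pass 70% of its speed; a pose out of reach is approached as far as the arm can. A call with a number of a shift or a turn outside -1 to 1 is refused whole. A call with a gripper value outside its range is refused whole. OPENING is the closure, from 0 (fully open) to 1 (shut), set as the call begins (- or left out, the last holds). The fingers move at their own pace and stop on an object; the grip force is fixed at half the most. Time passes only in rows, so rows that repeat a pose let the fingers close. It gives the time, the measured TCP pose, the force, the opening and the grip force at its end, in the units of the state.
- ctrl.get_obs(): the state, without advancing time (a new reading comes with each control period).
- ctrl.capture(name): name is "scene" or "top"; returns the picture (480x640x3 uint8, red, green, blue); there is no depth.
- ctrl.camera_model(name): a dict with "fx", "fy", "cx", "cy" (pixels), "rvec" (rotation vector, rad) and "tvec" (3), from world to camera coordinates, as OpenCV has them. Camera axes: x right, y down, z forward; pixel columns grow to the right and rows downward; lengths in m; the calibration is good to about 2 mm. A picture is of the moment at which its call begins. camera_model takes no time and is no camera call.
- ctrl.job_done(): hands the job in; it is judged then, once.
The state is a dict: "t": time; "joint_positions": joint angles; "dq": joint speeds; "joint_efforts": joint torques, N m; "tcp_pos": TCP position; "tool_rot": TCP orientation; "force": force on the tool from outside, world axes, zero at the start; "wrist_torque": the same for the moment, N m; "finger_gap": finger opening in m; "grasp_force": force on a finger pad.
Only numpy, scipy, OpenCV 4.12 (cv2) and the standard library are available. Lean on these libraries where they do the work, as an engineer would, in place of code of your own. Each camera call takes 0.05 s, during which the arm holds its last target. There are 200 camera calls.

## Working session

There is one attempt and no reset: what is moved stays moved. The work goes in short steps, Python scripts to look and compute and a shell command to move; the robot and the scene stay as the last step left them, time stands still between calls to the robot, and variables do not carry over. Pictures are saved under pics/ and viewed, at most 10 in all, crops included, and the job is handed in when it is done.

```bash
ls; mkdir -p pics; python3 - <<'E'
from station import ctrl
import cv2
o=ctrl.get_obs(); print({k:(v if not hasattr(v,'round') else v.round(3) if hasattr(v,'shape') else v) for k,v in o.items()}, ctrl.grasp_offset)
for n in("scene","top"):
    cv2.imwrite(f"pics/{n}0.png",ctrl.capture(n)[:,:,::-1]); print(ctrl.camera_model(n))
E
```

```text
pics
{'t': 0.0, 'joint_positions': array([ 0.995,  0.246,  1.559,  0.   ,  1.339, -0.174]), 'dq': array([ 0.002,  0.001, -0.001, -0.001,  0.   ,  0.001]), 'joint_efforts': array([ 0.0000e+00, -4.2951e+01, -3.2613e+01, -0.0000e+00,  5.0000e-03,
       -0.0000e+00]), 'tcp_pos': array([0.254, 0.598, 0.23 ]), 'tool_rot': array([-3.14, -0.  ,  2.74]), 'force': array([ 0.219, -0.601, -1.221]), 'wrist_torque': array([-0.036,  0.038,  0.018]), 'grasp_force': 0.0, 'finger_gap': 0.08517360036570248} 0.0187
{'fx': 577.2663053914783, 'fy': 577.2663053914783, 'cx': 322.38283393473915, 'cy': 233.24561651496867, 'rvec': array([ 1.81127104,  1.57573808, -0.72150569]), 'tvec': array([-0.00878734, -0.24199423,  1.39788162])}
{'fx': 507.77468858087013, 'fy': 507.77468858087013, 'cx': 322.38937000956264, 'cy': 240.45929099810215, 'rvec': array([ 2.12355778, -2.16940372,  0.16007152]), 'tvec': array([-0.03946515,  0.47275324,  0.97731012])}
```

View pics/scene0.png

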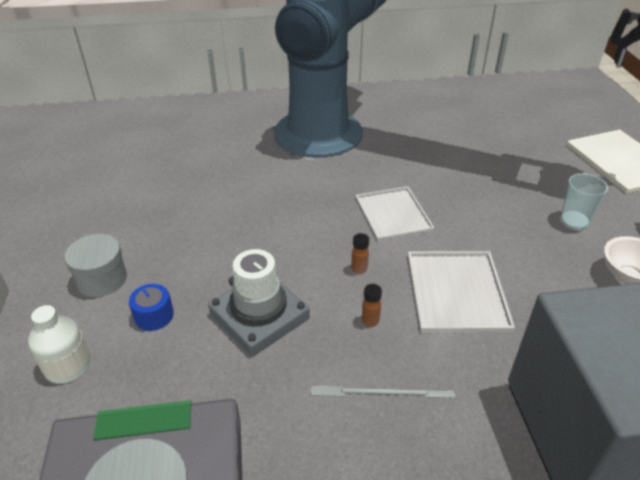

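View pics/top0.png

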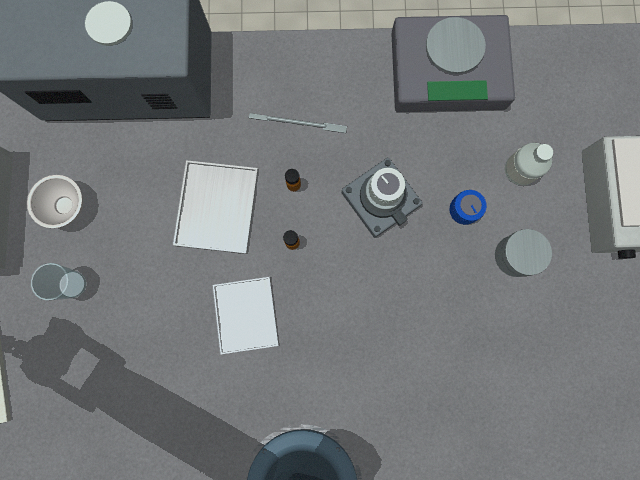

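Candidates for the cap are the white cap on the jar (top 385,187; scene 255,265), the blue look-alike (468,207) and the bottle's white cap (544,152). I choose the first. For the tray, I choose the larger one (215,207), not the smaller one (245,315). The vials are at about (292,180) and (291,240) in the top view.

```bash
cat > h.py <<'E'
import numpy as np, cv2
from station import ctrl
def cam(n):
    m=ctrl.camera_model(n); R=cv2.Rodrigues(np.array(m["rvec"]))[0]
    K=np.array([[m["fx"],0,m["cx"]],[0,m["fy"],m["cy"]],[0,0,1]]); return K,R,np.array(m["tvec"])
def ray(n,uv,z):
    K,R,t=cam(n); c=-R.T@t; d=R.T@np.linalg.solve(K,[uv[0],uv[1],1]); return c+d*(z-c[2])/d[2]
def proj(n,p):
    K,R,t=cam(n); q=K@(R@np.array(p)+t); return q[:2]/q[2]
E
python3 - <<'E'
from h import *
im=cv2.imread("pics/top0.png"); s=cv2.imread("pics/scene0.png")
def blobs(img,mask,roi,name,amin=30):
    m=np.zeros(mask.shape,np.uint8); x0,y0,x1,y1=roi; m[y0:y1,x0:x1]=mask[y0:y1,x0:x1]
    cs=cv2.findContours(m,cv2.RETR_EXTERNAL,cv2.CHAIN_APPROX_NONE)[0]
    return sorted([c for c in cs if cv2.contourArea(c)>amin],key=cv2.contourArea,reverse=True)
g=im.min(2)
# cap top
w=((g>190)*255).astype(np.uint8)
c=blobs(im,w,(350,155,430,240),"cap")[0]; print("cap circ",cv2.minEnclosingCircle(c),cv2.boundingRect(c))
# tray
for nm,roi in(("big",(165,150,270,262)),("small",(205,270,290,360))):
    c=blobs(im,((g>135)*255).astype(np.uint8),roi,nm)[0]; r=cv2.minAreaRect(c)
    P=np.array([ray("top",b,0.012) for b in cv2.boxPoints(r)]); print(nm,r,P.mean(0).round(4),np.linalg.norm(np.diff(P,axis=0),axis=1).round(4),np.degrees(np.arctan2(*(P[1]-P[0])[[1,0]])).round(1))
# vial caps (black)
k=((im.max(2)<50)*255).astype(np.uint8); ks=((s.max(2)<45)*255).astype(np.uint8)
for roi in((275,160,310,200),(275,222,310,255)):
    c=blobs(im,k,roi,"v",10)[0]; q=cv2.minEnclosingCircle(c); print("vial top",q,ray("top",q[0],.07).round(4))
# bounding of bodies in scene: amber base
sat=((s[:,:,2].astype(int)-s[:,:,0]>30)*255).astype(np.uint8)
for roi in((345,230,375,280),(355,280,390,335)):
    c=blobs(s,sat,roi,"v",10)[0]; x,y,wd,h=cv2.boundingRect(c); print("vial base px",x,y,wd,h,ray("scene",(x+wd/2,y+h-4),0).round(4))
big=np.hstack([cv2.resize(im[150:245,335:430],(400,400)),cv2.resize(s[240:360,200:320],(400,400))]); cv2.imwrite("pics/crop1.png",big)
for p in([.5,0,0],[.5,-.1,.124]): print(proj("top",p),proj("scene",p))
E
```

```text
cap circ ((387.6538391113281, 183.73077392578125), 16.66997718811035) (371, 168, 34, 33)
big ((214.66375732421875, 206.02182006835938), (73.8795166015625, 88.02103424072266), 7.594643592834473) [0.5527 0.1705 0.012 ] [0.1846 0.1547 0.184 ] -6.3
small ((244.5174560546875, 315.1310119628906), (71.10408020019531, 59.01109313964844), 82.40535736083984) [0.3286 0.1089 0.012 ] [0.1185 0.1409 0.1162] -83.6
vial top ((291.6609191894531, 176.20115661621094), 7.3903069496154785) [0.5951 0.0081 0.07  ]
vial top ((290.4230651855469, 237.57691955566406), 7.588831901550293) [0.4735 0.012  0.07  ]
vial base px 352 248 17 25 [0.4742 0.0128 0.    ]
vial base px 362 300 19 27 [0.601  0.0071 0.    ]
[298.12746125 229.92368516] [356.10875478 279.82224144]
[349.70590143 217.48855945] [297.88196902 232.11705844]
```

View pics/crop1.png

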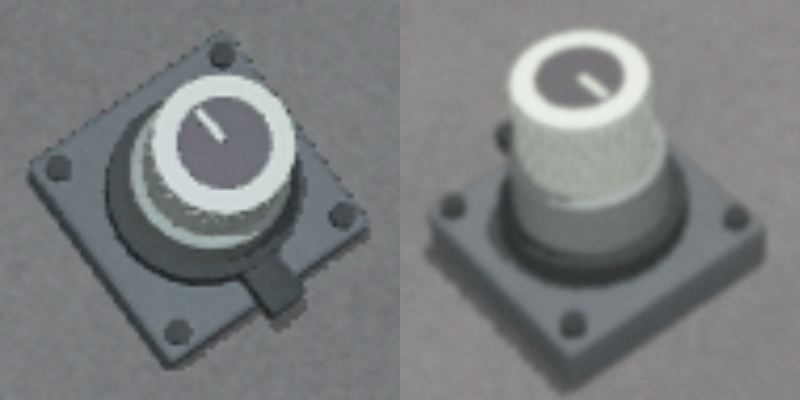

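```bash
python3 - <<'E'
from h import *
print("cap top:",ray("top",(387.7,183.8),.124).round(4),"scene:",ray("scene",(254.3,264),.124).round(4))
im=cv2.imread("pics/top0.png")
# rim-ring fit: bright ring outer edge via threshold sweep
g=im.min(2)
for th in(200,215,225):
    m=np.zeros_like(g); m[160:225,360:420]=((g>th)*255)[160:225,360:420]
    c=max(cv2.findContours(m,cv2.RETR_EXTERNAL,cv2.CHAIN_APPROX_NONE)[0],key=cv2.contourArea); e=cv2.fitEllipse(c); print(th,e,ray("top",e[0],.124).round(4))
s=cv2.imread("pics/scene0.png");g=s.min(2)
for th in(190,200,210,220):
    m=np.zeros_like(g); m[245:300,225:285]=((g>th)*255)[245:300,225:285]
    c=max(cv2.findContours(m,cv2.RETR_EXTERNAL,cv2.CHAIN_APPROX_NONE)[0],key=cv2.contourArea); e=cv2.fitEllipse(c); print(th,e,ray("scene",e[0],.124).round(4))
E
```

```text
cap top: [ 0.5618 -0.172   0.124 ] scene: [ 0.5644 -0.1734  0.124 ]
200 ((387.80865478515625, 183.62709045410156), (31.248191833496094, 32.25529479980469), 108.80940246582031) [ 0.5621 -0.1722  0.124 ]Traceback (most recent call last):
  File "<stdin>", line 8, in <module>
cv2.error: OpenCV(4.12.0) /io/opencv/modules/imgproc/src/shapedescr.cpp:361: error: (-201:Incorrect size of input array) There should be at least 5 points to fit the ellipse in function 'fitEllipseNoDirect'
```

```bash
cat >> h.py <<'E'
def go(x,y,z,yaw=None):
    o=ctrl.get_obs(); p=o["tcp_pos"]; r=o["tool_rot"]; from scipy.spatial.transform import Rotation as Ro
    R=Ro.from_euler("xyz",r).as_matrix(); d=R.T@(np.array([x,y,z])-p)/.2
    print("t",round(o["t"],2),"tcp",p.round(4),"rot",r.round(4),"q1,6",o["joint_positions"][[0,5]].round(3),"gap",round(o["finger_gap"],4),"F",o["force"].round(1),"grip",round(o["grasp_force"],1),"\n share",d.round(4), "spin(+cw)", None if yaw is None else round((r[2]-yaw)/np.pi,3))
E
python3 -m inch '{"delta_pos":[[-0.975,-0.98,0],[-0.975,-0.98,0],[-0.975,-0.98,0],[-0.975,-0.98,0],[-0.975,-0.98,0],[-0.975,-0.98,0],[-0.975,-0.98,0],[-0.975,-0.98,0],[-0.975,-0.98,0],[-0.975,-0.98,0],[-0.975,-0.98,0],[-0.975,-0.98,0]],"spin":[0.65,0.65,0.65,0.65,0.65,0.65,0.65,0.65,0.65,0.65,0.65,0.65]}' 0
python3 -c "
from h import *
go(.563,-.172,.23)"
```

```text
t: 1.6
tcp_pos: [0.3568, 0.3414, 0.2309]
tool_rot: [-3.141, 0.001, 0.7]
force: [0.2, 0.1, -0.5]
finger_gap: 0.0855
grasp_force: 0.0
t 1.6 tcp [0.3568 0.3414 0.2309] rot [-3.1415e+00  8.0000e-04  6.9970e-01] q1,6 [0.533 1.405] gap 0.0855 F [ 0.2  0.1 -0.5] grip 0.0 
 share [-0.8644  2.628   0.0048] spin(+cw) None
```

```bash

python3 -m inch '{"delta_pos":[[-0.325,0.985,0],[-0.325,0.985,0],[-0.325,0.985,0],[-0.325,0.985,0],[-0.325,0.985,0]],"spin":[0,0,0,0,0]}' 0 >/dev/null
python3 -m inch '{"delta_pos":[[-0.325,0.985,0],[-0.325,0.985,0],[-0.325,0.985,0],[-0.325,0.985,0],[-0.325,0.985,0]],"spin":[0,0,0,0,0]}' 0 >/dev/null
python3 -m inch '{"delta_pos":[[-0.214,0.658,0],[-0.214,0.658,0],[-0.214,0.658,0],[-0.214,0.658,0],[-0.214,0.658,0],[-0.214,0.658,0],[-0.214,0.658,0],[-0.214,0.658,0],[-0.214,0.658,0],[-0.214,0.658,0],[-0.214,0.658,0],[-0.214,0.658,0]],"spin":[0.64,0.64,0.64,0.64,0.64,0.64,0.64,0.64,0.64,0.64,0.64,0.64]}' 0 >/dev/null
python3 -c "
from h import *
go(.563,-.172,.14,-1.326)
o=np.hstack([ctrl.capture('top')[100:300,280:480],ctrl.capture('scene')[160:360,180:380]])
cv2.imwrite('pics/a.png',cv2.resize(o,(800,400))[:,:,::-1])"
```

```text
t 4.35 tcp [ 0.5624 -0.1697  0.2312] rot [ 3.1414e+00  7.0000e-04 -1.3080e+00] q1,6 [-0.486  2.392] gap 0.0854 F [-0.6  0.3  0.2] grip 0.0 
 share [ 1.22e-02 -2.00e-04  4.56e-01] spin(+cw) 0.006
```

View pics/a.png

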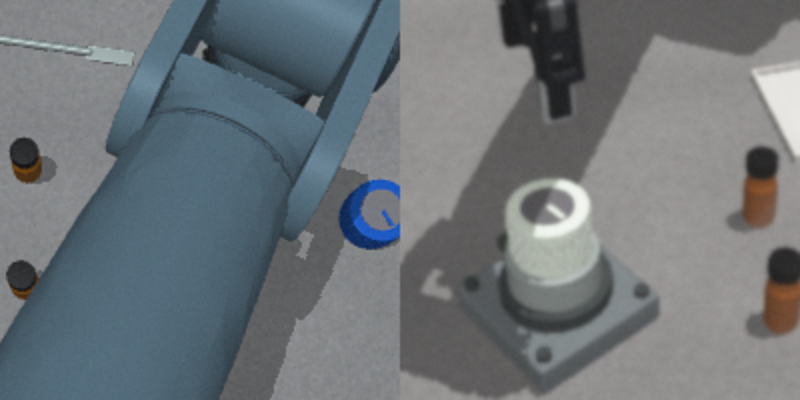

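The picture shows the gripper above the cap in the scene half (fingertip at 555,105, cap top at 548,208). Both vials are standing. Next I align and descend.

```bash

python3 -m inch '{"delta_pos":[[0.012,0.002,0.1],[0.012,0.002,0.2],[0.012,0.002,0.3],[0.012,0.002,0.4],[0.012,0.002,0.45],[0.012,0.002,0.5],[0.012,0.002,0.55],[0.012,0.002,0.6],[0.012,0.002,0.65],[0.012,0.002,0.7],[0.012,0.002,0.725],[0.012,0.002,0.725]],"spin":[0.06,0.06,0.06,0.06,0.06,0.06,0.06,0.06,0.06,0.06,0.06,0.06]}' 0
python3 -c "
from h import *
go(.563,-.172,.086,-1.5)
o=ctrl.capture('scene')[180:330,180:330]
cv2.imwrite('pics/b.png',cv2.resize(o,(600,600))[:,:,::-1])"
```

```text
t: 5.95
tcp_pos: [0.5623, -0.1745, 0.0858]
tool_rot: [3.141, 0.0, -1.501]
force: [-0.6, 0.1, 0.2]
finger_gap: 0.0854
grasp_force: 0.0
t 5.95 tcp [ 0.5623 -0.1745  0.0858] rot [ 3.1409e+00  4.0000e-04 -1.5013e+00] q1,6 [-0.493  2.579] gap 0.0854 F [-0.6  0.1  0.2] grip 0.0 
 share [-0.0123 -0.0044 -0.001 ] spin(+cw) -0.0
```

View pics/b.png

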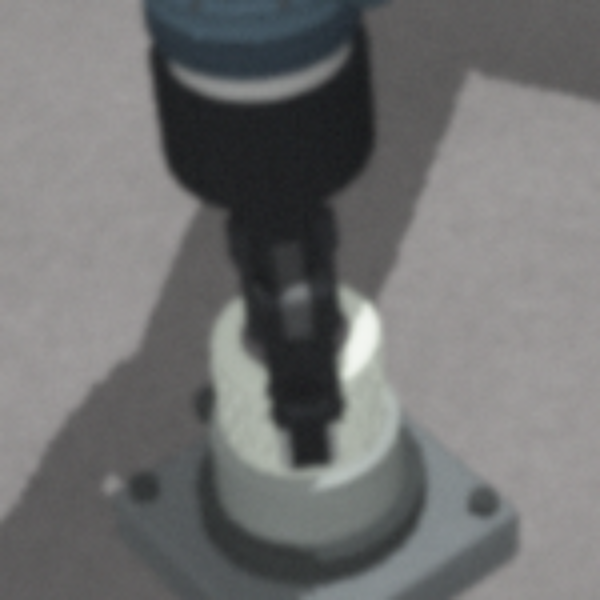

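```bash

python3 -m inch '{"delta_pos":[[-0.012,-0.003,-0.02],[-0.012,-0.003,-0.02],[-0.012,-0.003,-0.02]],"spin":[0,0,0]}' 0
python3 -m inch '{"delta_pos":[[0,0,0],[0,0,0],[0,0,0],[0,0,0],[0,0,0],[0,0,0]],"spin":[0,0,0,0,0,0]}' 1
```

```text
t: 6.38
tcp_pos: [0.5631, -0.1722, 0.0907]
tool_rot: [-3.141, -0.0, -1.501]
force: [0.0, -0.3, 0.0]
finger_gap: 0.0854
grasp_force: 0.0
t: 7.12
tcp_pos: [0.5633, -0.1724, 0.0908]
tool_rot: [-3.141, -0.001, -1.501]
force: [0.0, -0.8, 6.3]
finger_gap: 0.0624
grasp_force: 66.4
```

```bash

python3 -m inch '{"delta_pos":[[0,0,-0.003],[0,0,-0.006],[0,0,-0.009],[0,0,-0.012],[0,0,-0.015],[0,0,-0.018]],"spin":[-0.055,-0.11,-0.165,-0.22,-0.275,-0.33]}'
python3 -c "
from h import *
go(.563,-.172,.09,-1.5); print(ctrl.get_obs()['wrist_torque'])
o=ctrl.capture('scene')[180:330,180:330]
cv2.imwrite('pics/c.png',cv2.resize(o,(600,600))[:,:,::-1])"
```

```text
t: 7.88
tcp_pos: [0.5625, -0.1722, 0.0932]
tool_rot: [3.141, 0.001, -0.459]
force: [-0.1, -1.8, 0.5]
finger_gap: 0.0624
grasp_force: 66.0
t 7.88 tcp [ 0.5625 -0.1722  0.0932] rot [ 3.1414e+00  8.0000e-04 -4.5930e-01] q1,6 [-0.489  1.541] gap 0.0624 F [-0.1 -1.8  0.5] grip 66.0 
 share [ 0.0018 -0.0018  0.0162] spin(+cw) 0.331
[-0.15184085 -0.0616769  -0.05503613]
```

View pics/c.png

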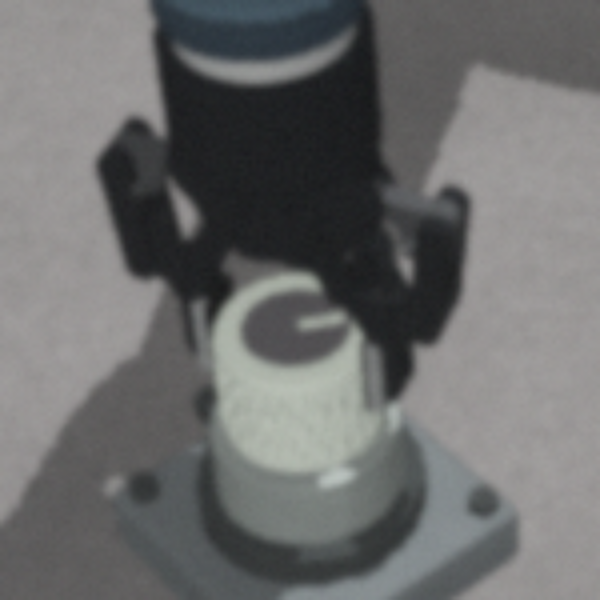

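The mark on the cap (now at 325,322) turned with the gripper by about 60°, so the grip holds. I continue the helix.

```bash

python3 -m inch '{"delta_pos":[[0,0,-0.003],[0,0,-0.006],[0,0,-0.009],[0,0,-0.012],[0,0,-0.015],[0,0,-0.018],[0,0,-0.021],[0,0,-0.024],[0,0,-0.027],[0,0,-0.030],[0,0,-0.033],[0,0,-0.036]],"spin":[-0.055,-0.11,-0.165,-0.22,-0.275,-0.33,-0.385,-0.44,-0.495,-0.55,-0.605,-0.66]}'
python3 -m inch '{"delta_pos":[[0,0,-0.003],[0,0,-0.006],[0,0,-0.009],[0,0,-0.012],[0,0,-0.015],[0,0,-0.018]],"spin":[-0.055,-0.11,-0.165,-0.22,-0.275,-0.33]}'
```

```text
t: 9.43
tcp_pos: [0.5625, -0.1724, 0.1003]
tool_rot: [-3.141, 0.0, 1.612]
force: [1.0, -1.6, -0.6]
finger_gap: 0.0622
grasp_force: 65.9
t: 10.18
tcp_pos: [0.5627, -0.1725, 0.1039]
tool_rot: [-3.141, 0.0, 2.648]
force: [1.6, -1.6, -1.8]
finger_gap: 0.0622
grasp_force: 65.8
```

```bash

python3 -m inch '{"delta_pos":[[0,0,-0.003],[0,0,-0.006],[0,0,-0.009],[0,0,-0.012],[0,0,-0.012]],"spin":[-0.055,-0.11,-0.165,-0.21,-0.21]}'
python3 -m inch '{"delta_pos":[[0,0,-0.01],[0,0,-0.02],[0,0,-0.02]],"spin":[0,0,0]}'
```

```text
t: 10.8
tcp_pos: [0.5628, -0.172, 0.1062]
tool_rot: [3.141, 0.0, -2.981]
force: [3.8, -1.1, -2.9]
finger_gap: 0.0624
grasp_force: 65.8
t: 11.18
tcp_pos: [0.5626, -0.172, 0.1111]
tool_rot: [3.141, -0.001, -2.979]
force: [0.1, -1.0, -2.7]
finger_gap: 0.0624
grasp_force: 66.4
```

It is free: the wrist carries only about 2.7 N, the cap's weight. I lift it and look.

```bash

python3 -m inch '{"delta_pos":[[0,0,-0.05],[0,0,-0.1],[0,0,-0.2],[0,0,-0.3],[0,0,-0.4],[0,0,-0.45],[0,0,-0.45]],"spin":[0,0,0,0,0,0,0]}'
python3 -c "
from h import *
go(.553,.1705,.2)
o=ctrl.capture('scene')[100:400,180:580]
cv2.imwrite('pics/d.png',cv2.resize(o,(800,600))[:,:,::-1])"
```

```text
t: 12.05
tcp_pos: [0.5634, -0.1724, 0.2022]
tool_rot: [-3.14, 0.001, -2.978]
force: [-0.6, -0.2, -2.9]
finger_gap: 0.0622
grasp_force: 68.4
t 12.05 tcp [ 0.5634 -0.1724  0.2022] rot [-3.1405e+00  1.5000e-03 -2.9779e+00] q1,6 [-0.489 -2.224] gap 0.0622 F [-0.6 -0.2 -2.9] grip 68.4 
 share [-0.2281  1.7     0.0097] spin(+cw) None
```

View pics/d.png

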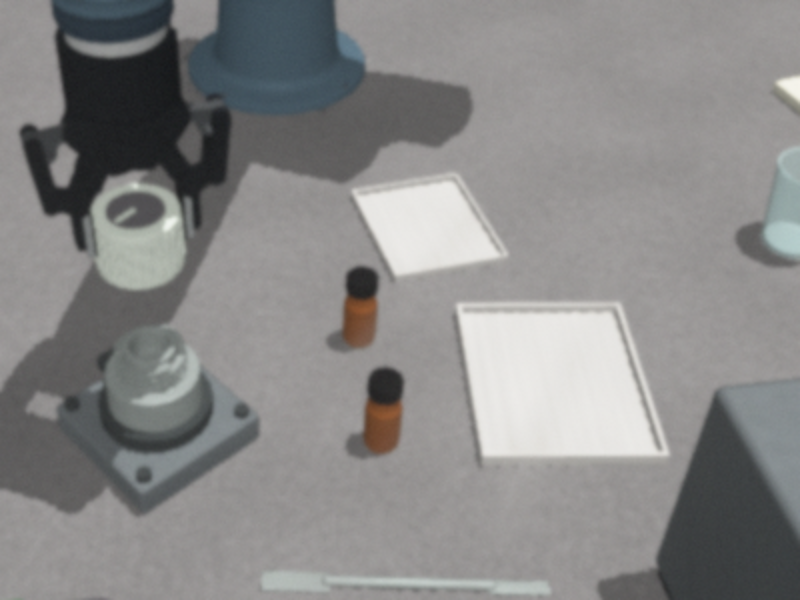

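The cap is held clear of the neck (crop 138,235). Both vials stand at (361,305) and (383,410), and the large tray is at (560,380). I carry it over.

```bash

python3 -m inch '{"delta_pos":[[-0.03,0.2,0],[-0.06,0.4,0],[-0.09,0.6,0],[-0.11,0.8,0],[-0.114,0.85,0]],"spin":[0,0,0,0,0]}'
python3 -m inch '{"delta_pos":[[-0.03,0.2,0],[-0.06,0.4,0],[-0.09,0.6,0],[-0.11,0.8,0],[-0.114,0.85,0],[-0.114,0.85,0],[-0.114,0.85,0]],"spin":[0,0,0,0,0,0,0]}'
python3 -c "
from h import *
go(.553,.1705,.02)"
```

```text
t: 12.72
tcp_pos: [0.5567, 0.0014, 0.1998]
tool_rot: [3.141, -0.002, -2.975]
force: [0.4, -0.1, -3.0]
finger_gap: 0.0621
grasp_force: 68.4
t: 13.6
tcp_pos: [0.5527, 0.1695, 0.2008]
tool_rot: [-3.141, -0.001, -2.979]
force: [-0.9, 0.4, -2.8]
finger_gap: 0.0615
grasp_force: 68.4
t 13.6 tcp [0.5527 0.1695 0.2008] rot [-3.1412e+00 -6.0000e-04 -2.9793e+00] q1,6 [ 0.102 -1.631] gap 0.0615 F [-0.9  0.4 -2.8] grip 68.4 
 share [-0.0028  0.0051  0.904 ] spin(+cw) None
```

```bash

python3 -m inch '{"delta_pos":[[0,0,0.15],[0,0,0.3],[0,0,0.45],[0,0,0.6],[0,0,0.7],[0,0,0.78],[0,0,0.83],[0,0,0.86],[0,0,0.88],[0,0,0.88]],"spin":[0,0,0,0,0,0,0,0,0,0]}'
python3 -m inch '{"delta_pos":[[0,0,0.01],[0,0,0.02],[0,0,0.03],[0,0,0.03]],"spin":[0,0,0,0]}'
python3 -c "
from h import *
go(.553,.1705,.0168)
o=ctrl.capture('scene')[200:350,370:570]
cv2.imwrite('pics/e.png',cv2.resize(o,(800,600))[:,:,::-1])"
```

```text
t: 14.85
tcp_pos: [0.5527, 0.1708, 0.0252]
tool_rot: [-3.142, 0.0, -2.978]
force: [0.2, -0.3, -2.7]
finger_gap: 0.0622
grasp_force: 68.3
t: 15.35
tcp_pos: [0.5524, 0.1707, 0.0189]
tool_rot: [3.142, -0.0, -2.978]
force: [0.4, -1.2, -2.4]
finger_gap: 0.062
grasp_force: 68.3
t 15.35 tcp [0.5524 0.1707 0.0189] rot [ 3.1416e+00 -4.0000e-04 -2.9779e+00] q1,6 [ 0.104 -1.631] gap 0.062 F [ 0.4 -1.2 -2.4] grip 68.3 
 share [-0.003  -0.0015  0.0104] spin(+cw) None
```

View pics/e.png

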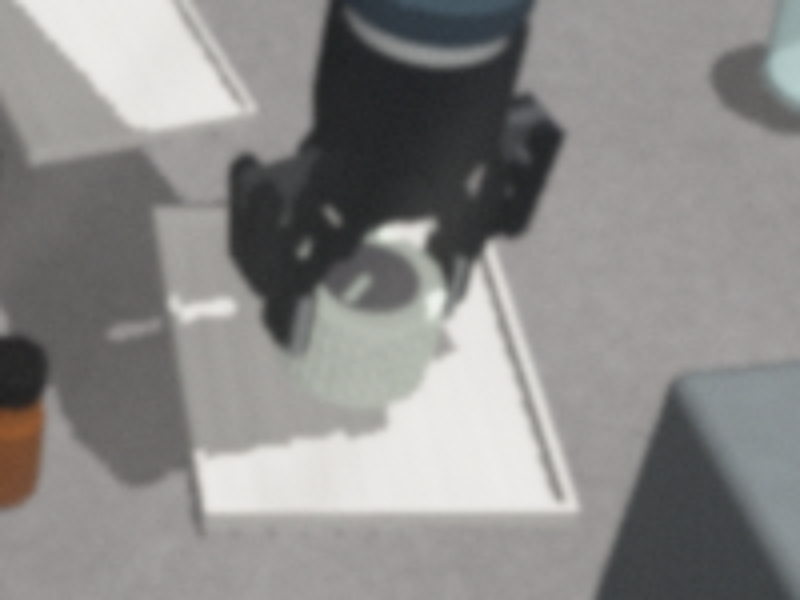

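The cap is upright inside the tray (367,320), just above the floor. I ease it down.

```bash

python3 -m inch '{"delta_pos":[[0,0,0.0025],[0,0,0.005],[0,0,0.0075],[0,0,0.0075]],"spin":[0,0,0,0]}'
python3 -m inch '{"delta_pos":[[0,0,0.002],[0,0,0.004],[0,0,0.004]],"spin":[0,0,0]}'
```

```text
t: 15.9
tcp_pos: [0.5525, 0.1707, 0.0176]
tool_rot: [-3.142, -0.0, -2.978]
force: [0.9, -0.5, -3.5]
finger_gap: 0.0618
grasp_force: 68.3
t: 16.27
tcp_pos: [0.5526, 0.1707, 0.0168]
tool_rot: [-3.142, 0.0, -2.978]
force: [0.0, -0.1, -2.3]
finger_gap: 0.0622
grasp_force: 68.5
```

```bash

python3 -m inch '{"delta_pos":[[0,0,0.002],[0,0,0.004],[0,0,0.004]],"spin":[0,0,0]}'
python3 -m inch '{"delta_pos":[[0,0,0.002],[0,0,0.004],[0,0,0.004]],"spin":[0,0,0]}'
```

```text
t: 16.65
tcp_pos: [0.5528, 0.1707, 0.0168]
tool_rot: [-3.141, -0.0, -2.978]
force: [-3.9, -0.8, 5.2]
finger_gap: 0.0621
grasp_force: 69.3
t: 17.02
tcp_pos: [0.5529, 0.1708, 0.0168]
tool_rot: [-3.141, -0.0, -2.978]
force: [-5.7, -1.6, 9.8]
finger_gap: 0.0623
grasp_force: 69.9
```

The cap touches the tray floor. I release and retreat.

```bash

python3 -m inch '{"delta_pos":[[0,0,-0.004],[0,0,-0.004],[0,0,-0.004],[0,0,-0.004],[0,0,-0.004],[0,0,-0.004]],"spin":[0,0,0,0,0,0]}' 0
python3 -m inch '{"delta_pos":[[0,0,-0.05],[0,0,-0.1],[0,0,-0.15],[0,0,-0.25],[0,0,-0.4],[0,0,-0.6],[0,0,-0.8],[0,0,-0.9],[0,0,-0.9],[0,0,-0.9]],"spin":[0,0,0,0,0,0,0,0,0,0]}'
python3 -c "
from h import *
o=ctrl.capture('scene')[100:400,180:580]
cv2.imwrite('pics/f.png',cv2.resize(o,(800,600))[:,:,::-1])"
```

```text
t: 17.77
tcp_pos: [0.5525, 0.1707, 0.0159]
tool_rot: [-3.142, -0.0, -2.978]
force: [-0.9, -0.9, 1.1]
finger_gap: 0.0853
grasp_force: 0.0
t: 19.02
tcp_pos: [0.5515, 0.1706, 0.1942]
tool_rot: [3.141, -0.003, -2.978]
force: [0.9, -0.3, -0.3]
finger_gap: 0.0857
grasp_force: 0.0
```

View pics/f.png

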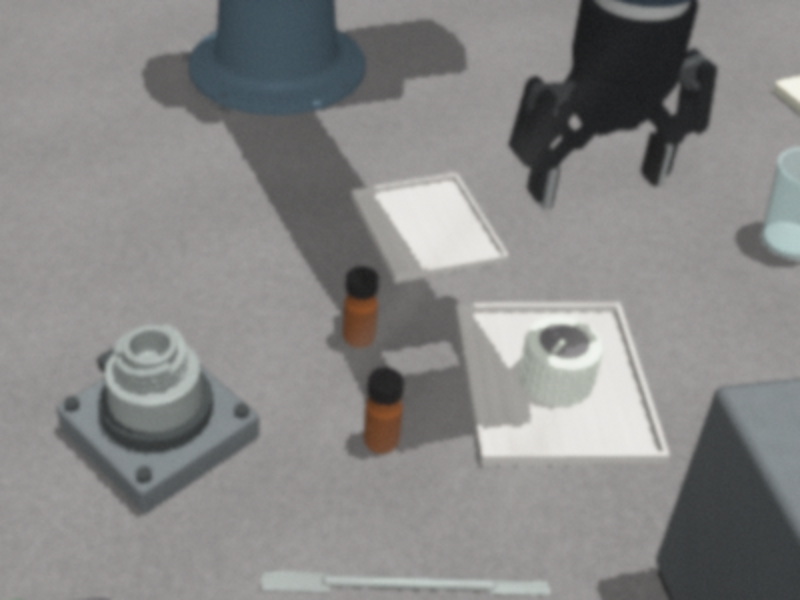

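The cap stands flat and upright in the middle of the large tray (562,365). The vials haven't moved (361,305 and 383,410), and the gripper is clear.

```bash
python3 -c "
from station import ctrl
print(ctrl.job_done())"
```

```text
the job is handed in; nothing more can be done
None
```

The white cap is unscrewed and stands upright and flat in the large tray, both vials are where they were, and the job was handed in at about 19 s of the 67 s allowed.

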